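Rack the sample cells and hold the filter bar in the photometer slot

TASK

Tidy up for the reference reading: stand the two loose sample cells in the two empty pockets of the white tray so that its grid of four is full, and let them go. Then take the aluminium filter bar, lower its window end straight down through the slot in the photometer's lid until the line round the bar's middle is about level with the lid, and finish while still holding it there with the gripper, clear of the photometer's floor. Leave the cells already in the tray, the round dish and the wooden case where they are.

Things in the scene. Friction and masses are not known exactly. Their poses are not given: they have to be found in the camera images.
- photometer: table-top photometer, fixed to the bench: off-white box 200 mm (its x) by 160 mm (its y), 90 mm high with a grey lid 12 mm thick, display and keys at the -x end of the lid and on the -x face (look only, flat). Slot through the middle of the lid, hollow below it. Origin at the centre of its underside, z up.
- slot (a point): centre of the slot's mouth, level with the lid's upper face (90 mm above the bench). The slot is 34 mm long (along the photometer's x) and 18 mm wide (along its y): 2 mm more than the bar each way; its upper edge is bevelled 3 mm. The inner floor lies 86 mm below this point. Axes as the photometer's.
- tray: fixed white plastic tray block, 130 x 130 mm, 22 mm high, with a 2 x 2 grid of square pockets at 60 mm spacing; each pocket is 32 x 32 mm, 14 mm deep (its dark floor is 8 mm above the bench). Two pockets (row -x of the tray) are empty, the other two hold cells. Origin at the centre of its underside, z up.
- tray_hole0 (a point): centre of the mouth of an empty pocket, level with the tray's upper face, at x -30, y +30 mm on the tray. Axes as the tray's.
- tray_hole1 (a point): centre of the mouth of the other empty pocket, level with the tray's upper face, at x -30, y -30 mm on the tray. Axes as the tray's.
- cell_a: loose capped square sample cell, 24 x 24 mm, 55 mm tall: clear walls over a white filling, lower part, and a plain grey cap on the top 13 mm; 50 g, can be gripped anywhere. Origin at the centre of its underside, z up, x and y square to its sides.
- cell_b: the second loose cell, identical: capped square sample cell, 24 x 24 mm, 55 mm tall: clear walls over a white filling, lower part, and a plain grey cap on the top 13 mm; 50 g, can be gripped anywhere. Origin at the centre of its underside, z up, x and y square to its sides.
- rest_a: the same kind of sample cell, already standing in a far pocket of the tray (row +x of the tray); a bystander, leave it there. Origin at the centre of its underside.
- rest_b: the same kind of sample cell, already standing in a far pocket of the tray (row +x of the tray); a bystander, leave it there. Origin at the centre of its underside.
- bar: filter bar: plain aluminium bar standing upright on the bench, 32 mm wide (its x), 16 mm thick (its y), 110 mm tall, 80 to 170 g, with a small framed window on both broad faces in its lower half and a dark line round its middle. Grip it across its 16 mm thickness near the top. Origin at the centre of its underside, z up to the end to be gripped.
- bar_mid (a point): centre of the bar, 55 mm above its underside, level with the dark line. Axes as the bar's.
- dish: lidded round dish, 90 mm diameter, 23 mm high, on the bench beyond the work; a bystander. Origin at the centre of its underside.
- case: small wooden lens case, 50 x 75 mm, 24 mm high, on the bench beyond the work; a bystander. Origin at the centre of its underside.
Not all that is in view belongs to the job. Leave any turquoise or yellow look-alike of the cell_a alone. What is shaped like the tray but blue is not meant.

How it is judged:
By the outcome, as a careful person would: the job done as asked, in the order asked, and still so for the second after the job is handed in, while the arm keeps its last pose, push and grip.
It also fails if it takes over 64 s, if anything falls off the work surface, if the arm or the gripper's body presses on something with over 40 N, if the wrist force passes 120 N, or if a joint passes its speed limit or range.

ROBOT

A 6-joint arm with a two-finger parallel gripper is mounted at the origin on the work surface. World frame = base frame: x ahead of the robot, y to its left, z up, the work surface at z = 0. Lengths are in m, angles in rad, forces in N, time in s.
With the tool pointing down it reaches from about 0.275 to 0.85 m from the base axis. Payload 5.2 kg.
Tool frame: the origin (TCP) lies where the fingers leave the gripper's body, on its centre line; the fingertips stand 73 mm ahead of it and the grasp point (between the pads) lies 54 mm ahead of it (r.grasp_offset is the distance from the TCP to the grasp point, in m); z points along the fingers, y is the line along which they close (so a half turn about z gives the same grasp; the last joint's range is limited). The gripper opens to 85 mm and grips with 20 to 120 N. Pads are 22 mm wide; open, the fingers measure 114 mm over their backs; the gripper's body (76 mm by 85 mm) begins 54 mm behind the grasp point. The pads swing forward as they close: fully open they stand 13 mm farther back than shut.
Start: joints at [-1.33, 0.259, 1.535, -0, 1.348, -0.203], TCP at [0.236, -0.497, 0.304] pointing down, gripper open.
Joint ranges: [-3.14, 3.14], [-0.91, 2.08], [0.19, 2.58], [-1.22, 4.36], [0.22, 2.71], [-3.12, 3.12]. Speed limits (rad/s): [2.57, 2.57, 3.14, 3.14, 3.14, 3.14].

INTERFACE

Orientations are given as a unit quaternion [w, x, y, z].
In Python, from station import r gives the robot as it stands.
- The arm moves only by the tool send_rows, never from a script. Its argument "commands" is a list of rows, each an object of numbers: "claw": the opening, from -1 (shut) to 1 (fully open); "x", "y", "z": the shift along the world's x, y, z normalised to -1 to 1, where 1 is 0.2 m; "ax", "ay", "az": the turn, a rotation vector about the world's x, y, z normalised to -1 to 1, where 1 is 2 pi rad. A call has 1 to 12 rows; each row shifts and turns the commanded pose from where the row before left it; what a row does not reach is not made up. A row lasts 1/10 s, in which the tool goes at most 50 mm and 8.59 degrees, less where a joint would pass 70% of its speed; a pose out of reach is approached as far as the arm can. A call with a number of a shift or a turn outside -1 to 1 is refused whole. A call with a gripper value outside its range is refused whole. The fingers move at their own pace and stop on an object; the grip force is fixed at half the most. Time passes only in rows, so rows that do not move let the fingers close. It gives the time, the measured TCP pose, the force, the opening and the grip force at its end, in the units of the state.
- r.observe(): the state, without advancing time (a new reading comes with each control period).
- r.read_camera(name): name is "scene" or "top" or "wrist"; returns a dict with "frame" (384x512x3 uint8, red, green, blue), "intrinsics" (3x3 intrinsics, pixels), "world_from_camera" (4x4, takes a point from camera to world coordinates). Camera axes: x right, y down, z forward; pixel columns grow to the right and rows downward; lengths in m; the calibration is good to about 2 mm. A picture is of the moment at which its call begins. There is no depth.
- r.job_done(): hands the job in; it is judged then, once.
The state is a dict: "time": time; "q": joint angles; "joint_velocities": joint speeds; "joint_torque": joint torques, N m; "position": TCP position; "eef_rot": TCP orientation; "force": force on the tool from outside, world axes, zero at the start; "wrist_torque": the same for the moment, N m; "opening": finger opening in m; "grip_force": force on a finger pad.
Only numpy, scipy, OpenCV 4.12 (cv2) and the standard library are available. Lean on these libraries where they do the work, as an engineer would, in place of code of your own. Each camera call takes 0.05 s, during which the arm holds its last target. There are 200 camera calls.

## Working session

There is one attempt and no reset: what is moved stays moved. The work goes in short steps, Python scripts to look and compute and a tool call to move; the robot and the scene stay as the last step left them, time stands still between calls to the robot, and variables do not carry over. Pictures are saved under pics/ and viewed, at most 10 in all, crops included, and the job is handed in when it is done.

Besides the shell and the picture viewer there is one more tool, called after "Call:" as name(argument=value, ...), one argument or row to a line, values as JSON. send_rows: Moves the arm, as the interface text tells. Scaled input: -1 to 1 covers 0.2 m each way for a shift and 2 pi rad each way for a turn. Its arguments: {"type":"object","properties":{"commands":{"type":"array","items":{"type":"object","properties":{"claw":{"type":"number"},"x":{"type":"number","minimum":-1,"maximum":1},"y":{"type":"number","minimum":-1,"maximum":1},"z":{"type":"number","minimum":-1,"maximum":1},"ax":{"type":"number","minimum":-1,"maximum":1},"ay":{"type":"number","minimum":-1,"maximum":1},"az":{"type":"number","minimum":-1,"maximum":1}}}}},"required":["commands"]}

```bash
mkdir -p pics
cat > h.py <<'E'
from station import r
import numpy as np, cv2
def cam(n,save=None):
    c=r.read_camera(n)
    if save: cv2.imwrite('pics/'+save,c['frame'][:,:,::-1])
    return c
def ray(c,uv,z):
    K=np.array(c['intrinsics']);T=np.array(c['world_from_camera'])
    d=T[:3,:3]@np.linalg.solve(K,[uv[0],uv[1],1]);o=T[:3,3]
    return (o+d*(z-o[2])/d[2])
def proj(c,p):
    K=np.array(c['intrinsics']);T=np.array(c['world_from_camera'])
    q=K@(T[:3,:3].T@(np.array(p)-T[:3,3]));return q[:2]/q[2]
E
python3 - <<'E'
from h import *
a=cam('top');b=cam('scene')
im=np.hstack([a['frame'],b['frame']])[:,:,::-1]
cv2.imwrite('pics/top.png',cv2.resize(a['frame'][:,:,::-1],(800,600)))
cv2.imwrite('pics/scene.png',cv2.resize(b['frame'][:,:,::-1],(800,600)))
np.savez('c.npz',top=a['frame'],scene=b['frame'])
print(a['intrinsics'],a['world_from_camera'],b['world_from_camera'],r.observe())
E
```

```text
[[373.4460051    0.         249.8114115 ]
 [  0.         373.4460051  196.11543531]
 [  0.           0.           1.        ]] [[ 0.02455923 -0.99544313  0.09214024  0.43196508]
 [-0.99937225 -0.02209265  0.02769508 -0.01527198]
 [-0.02553326 -0.09276257 -0.99536082  1.0900748 ]
 [ 0.          0.          0.          1.        ]] [[-0.82133873  0.45235932 -0.34752514  0.84922392]
 [ 0.57018443  0.66929079 -0.47638173  0.39194827]
 [ 0.01709966 -0.58942419 -0.80764269  0.78162529]
 [ 0.          0.          0.          1.        ]] {'time': 0.1, 'q': array([-1.32976138e+00,  2.59316248e-01,  1.53598671e+00,  3.83984592e-05,
        1.34799694e+00, -2.02788245e-01]), 'joint_velocities': array([ 0.0008002 , -0.0018808 , -0.00349778,  0.00056537,  0.00016857,
        0.00037324]), 'joint_torque': array([ 1.47110095e-03, -4.46970928e+01, -2.91248703e+01, -3.04996447e-04,
        6.28731534e-03,  7.82154586e-06]), 'position': array([ 0.23611778, -0.49634499,  0.30312765]), 'eef_rot': array([-8.53825585e-04,  9.75479081e-01,  2.20090511e-01,  2.39447586e-06]), 'force': array([ 0.38703158, -0.45604485,  0.40246526]), 'wrist_torque': array([ 0.01495466, -0.00377027, -0.00687328]), 'grip_force': 0.0, 'opening': 0.08543957340373513}
```

View pics/top.png

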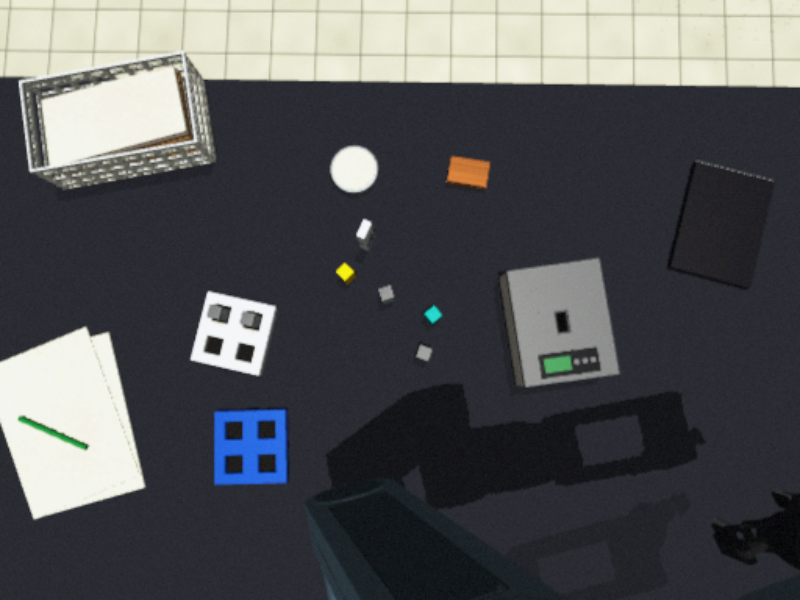

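View pics/scene.png

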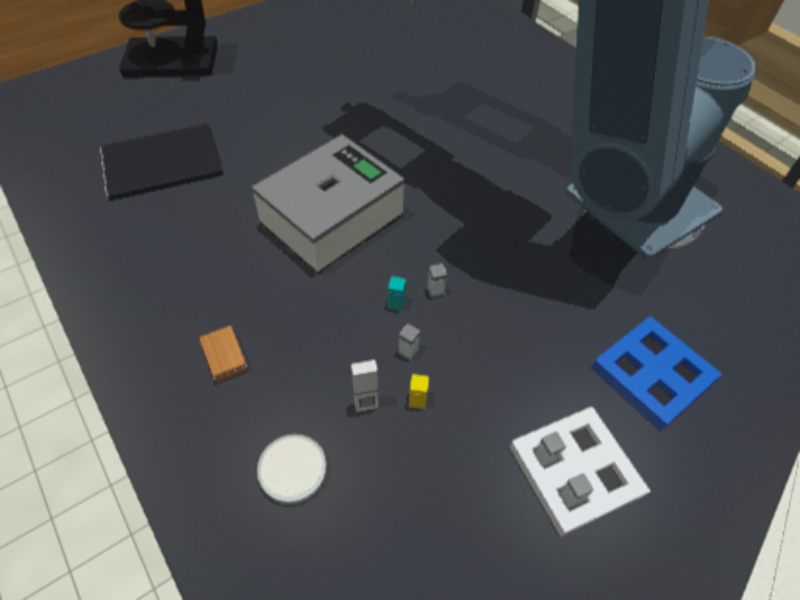

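The top view (800x600 pixels) shows these candidates:
- **Loose cells:** plain grey caps at (386,294) and (424,353), which match the description. The turquoise (433,314) and yellow (345,272) ones are look-alikes.
- **Tray:** white at (233,333) is the one meant. The blue one at (250,447) is not.
- **Bar:** (364,233).
- **Slot:** (562,321).

I'll confirm these in one crop and measure at the same time.

```bash
cat > m.py <<'E'
from h import *
d=np.load('c.npz');f=d['top'];c=r.read_camera('top')
g=f.max(2).astype(int);sat=(f.max(2).astype(int)-f.min(2))
s=.64
def comp(mask,uv):
    n,l,st,ce=cv2.connectedComponentsWithStats(mask.astype(np.uint8),connectivity=4)
    k=l[int(round(uv[1])),int(round(uv[0]))]
    return (l==k).astype(np.uint8),k
def rect(mask,uv,z,name):
    m,k=comp(mask,uv)
    ct=max(cv2.findContours(m,0,2)[0],key=cv2.contourArea)
    (u,v),wh,a=cv2.minAreaRect(ct)
    bx=cv2.boxPoints(((u,v),wh,a)); P=np.array([ray(c,p,z)[:2] for p in bx])
    M=cv2.moments(m,True);ce=ray(c,(M['m10']/M['m00'],M['m01']/M['m00']),z)
    e=[P[1]-P[0],P[2]-P[1]]
    print(name,k,m.sum(),'cen',P.mean(0).round(4),ce[:2].round(4),'sides',[np.linalg.norm(x).round(4) for x in e],'ang',[np.degrees(np.arctan2(x[1],x[0])).round(1) for x in e])
for n,uv in [('c1',(386,293)),('c2',(424,352)),('bar',(365,229))]:
    u,v=int(uv[0]*s),int(uv[1]*s);print(n,g[v-8:v+9,u-7:u+8].tolist() if n=='bar' else g[v,u])
rect((g>95)&(sat<40),(386*s,293*s),.055,'c1');rect((g>95)&(sat<40),(424*s,352*s),.055,'c2')
rect((g>200)&(sat<40),(365*s,229*s),.11,'bar')
rect((g>150)&(sat<40),(210*s,330*s),.022,'tray')
for uv in [(214,346),(245,353)]: rect(g<80,(uv[0]*s,uv[1]*s),.022,'hole')
rect(g<60,(562*s,321*s),.09,'slot')
rect((g>85)&(sat<30),(580*s,300*s),.09,'lid')
w=cam('wrist')
a=cv2.resize(f[130:245,110:300,::-1],(760,460),interpolation=cv2.INTER_CUBIC)
cv2.imwrite('pics/crop1.png',a)
E
python3 m.py
```

```text
c1 154
c2 160
bar [[50, 49, 52, 53, 53, 45, 51, 52, 48, 52, 50, 50, 50, 51, 50], [48, 52, 51, 51, 54, 50, 59, 54, 52, 50, 50, 50, 50, 49, 52], [52, 49, 52, 52, 53, 48, 158, 184, 148, 78, 45, 56, 53, 52, 50], [52, 52, 50, 52, 54, 66, 231, 248, 235, 203, 152, 89, 51, 50, 53], [51, 52, 48, 55, 50, 171, 242, 248, 248, 248, 238, 149, 60, 51, 51], [53, 50, 52, 51, 62, 231, 248, 249, 248, 248, 248, 182, 65, 53, 52], [54, 56, 52, 53, 128, 237, 248, 248, 249, 248, 236, 149, 61, 50, 53], [52, 51, 52, 54, 210, 244, 248, 248, 248, 248, 190, 89, 59, 56, 51], [51, 54, 50, 125, 236, 248, 248, 247, 248, 239, 151, 71, 59, 43, 45], [53, 51, 62, 206, 244, 248, 248, 248, 248, 196, 100, 79, 60, 32, 44], [53, 52, 118, 236, 249, 248, 248, 248, 241, 158, 75, 74, 68, 45, 50], [50, 56, 201, 244, 247, 248, 248, 248, 206, 109, 75, 58, 61, 52, 49], [50, 56, 210, 245, 248, 248, 248, 243, 161, 75, 71, 50, 43, 53, 52], [48, 50, 128, 208, 230, 243, 248, 213, 121, 75, 65, 43, 48, 58, 58], [50, 53, 72, 77, 108, 201, 228, 152, 84, 79, 54, 31, 40, 53, 53], [50, 52, 54, 76, 85, 86, 93, 78, 75, 75, 56, 45, 45, 53, 49], [4
[... 473 characters left out ...]
ray 114 1603 cen [0.4764 0.3045] [0.4746 0.3041] sides [np.float64(0.1346), np.float64(0.1324)] ang [np.float64(-11.1), np.float64(-102.7)]
hole 61 94 cen [0.4529 0.3393] [0.4528 0.3392] sides [np.float64(0.0277), np.float64(0.0269)] ang [np.float64(-11.2), np.float64(-102.5)]
hole 62 95 cen [0.4412 0.2801] [0.4413 0.2803] sides [np.float64(0.0277), np.float64(0.0275)] ang [np.float64(-11.4), np.float64(-102.5)]
slot 15 79 cen [ 0.5056 -0.2797] [ 0.5054 -0.2797] sides [np.float64(0.0166), np.float64(0.0323)] ang [np.float64(-79.2), np.float64(-170.8)]
lid 18 3942 cen [ 0.5058 -0.2815] [ 0.514  -0.2795] sides [np.float64(0.1642), np.float64(0.2032)] ang [np.float64(-79.6), np.float64(-171.6)]
```

View pics/crop1.png

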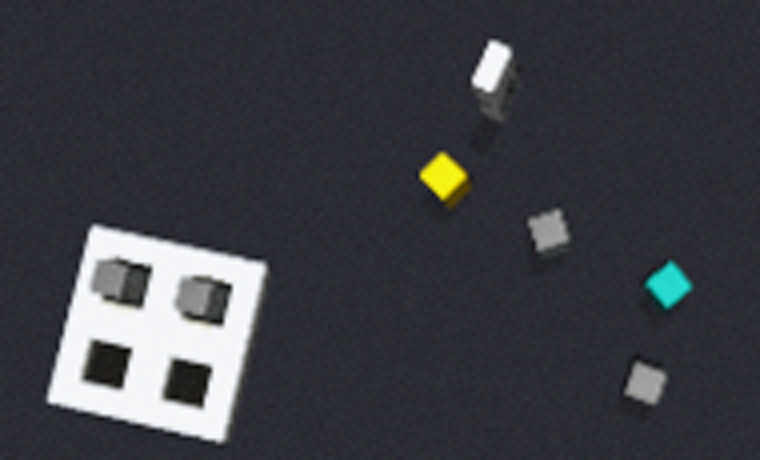

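The enlarged crop confirms plain grey caps at (549,230) and (646,383), the bar at (492,68), and the two empty pockets in the white tray's near row at (107,363) and (187,383). I'll start with the nearer grey cell, moving above it first.

Call:
send_rows(
  commands=[
    {"claw":0.15,"x":0.0885,"y":0.187,"z":-0.02,"az":-0.01065},
    {"claw":0.15,"x":0.0885,"y":0.187,"z":-0.02,"az":-0.01065},
    {"claw":0.15,"x":0.0885,"y":0.187,"z":-0.02,"az":-0.01065},
    {"claw":0.15,"x":0.0885,"y":0.187,"z":-0.02,"az":-0.01065},
    {"claw":0.15,"x":0.0885,"y":0.187,"z":-0.02,"az":-0.01065},
    {"claw":0.15,"x":0.0885,"y":0.187,"z":-0.02,"az":-0.01065},
    {"claw":0.15,"x":0.0885,"y":0.187,"z":-0.02,"az":-0.01065},
    {"claw":0.15,"x":0.0885,"y":0.187,"z":-0.02,"az":-0.01065},
    {"claw":0.15,"x":0.0885,"y":0.187,"z":-0.02,"az":-0.01065},
    {"claw":0.15,"x":0.0885,"y":0.187,"z":-0.02,"az":-0.01065},
    {"claw":0.15,"x":0.0885,"y":0.187,"z":-0.02,"az":-0.01065},
    {"claw":0.15,"x":0.0885,"y":0.187,"z":-0.02,"az":-0.01065},
  ],
)

```text
validation failed for argument at $.co...
```

```bash
cat >> h.py <<'E'
from scipy.spatial.transform import Rotation as Ro
def pose():
    o=r.observe();q=o['eef_rot'];R=Ro.from_quat([q[1],q[2],q[3],q[0]]).as_matrix()
    fa=np.degrees(np.arctan2(R[1,1],R[0,1]))%180
    print('t',round(o['time'],2),'p',o['position'].round(4),'fa',fa.round(2),'zax',R[:,2].round(4),'F',o['force'].round(2),'op',round(o['opening'],4),'grip',round(o['grip_force'],1),'q',np.array(o['q']).round(2))
    return o['position'],R,fa
E
python3 - <<'E'
from h import *
p,R,fa=pose()
c=cam('wrist');T=np.array(c['world_from_camera'])
print('cam in tool',(R.T@(T[:3,3]-p)).round(4),(R.T@T[:3,:3]).round(3).tolist(),np.array(c['intrinsics']).round(1).tolist())
im=c['frame'][:,:,::-1].copy()
for n,q in [('c2',(.4477,-.0472,.055)),('c1',(.553,.0224,.055))]:
    u=proj(c,q);print(n,u.round(1));cv2.drawMarker(im,tuple(int(x) for x in u),(0,0,255),0,8,1)
cv2.imwrite('pics/w1.png',im)
E
```

```text
t 0.2 p [ 0.2361 -0.4965  0.3034] fa 115.43 zax [-3.0e-04  1.1e-03 -1.0e+00] F [-0.15  0.37  0.03] op 0.0855 grip 0.0 q [-1.33  0.26  1.54 -0.    1.35 -0.2 ]
cam in tool [ 0.067   0.0005 -0.0713] [[-0.001, -0.965, -0.262], [1.0, -0.001, 0.001], [-0.001, -0.262, 0.965]] [[304.8, 0.0, 256.7], [0.0, 304.8, 195.2], [0.0, 0.0, 1.0]]
c2 [-170.5 -331.6]
c1 [-271.3 -612.1]
```

View pics/w1.png

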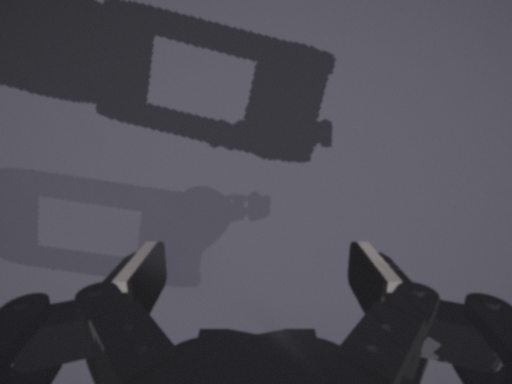

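The move was refused, so nothing moved. The wrist picture shows only bench and shadows, with the open fingers at (150,260) and (370,260). I'll try a single row with every field filled in.

Call:
send_rows(
  commands=[
    {"claw":0.15,"x":0.09,"y":0.18,"z":-0.02,"ax":0,"ay":0,"az":-0.01},
  ],
)

```text
time: 0.35
position: [0.253, -0.4638, 0.2999]
eef_rot: [0.001, 0.982, 0.187, -0.0]
force: [-0.0, 0.8, 0.8]
opening: 0.073
grip_force: 0.0
```

Call:
send_rows(
  commands=[
    {"claw":0.15,"x":0.088,"y":0.188,"z":-0.02,"ax":0,"ay":0,"az":-0.0107},
    {"claw":0.15,"x":0.088,"y":0.188,"z":-0.02,"ax":0,"ay":0,"az":-0.0107},
    {"claw":0.15,"x":0.088,"y":0.188,"z":-0.02,"ax":0,"ay":0,"az":-0.0107},
    {"claw":0.15,"x":0.088,"y":0.188,"z":-0.02,"ax":0,"ay":0,"az":-0.0107},
    {"claw":0.15,"x":0.088,"y":0.188,"z":-0.02,"ax":0,"ay":0,"az":-0.0107},
    {"claw":0.15,"x":0.088,"y":0.188,"z":-0.02,"ax":0,"ay":0,"az":-0.0107},
    {"claw":0.15,"x":0.088,"y":0.188,"z":-0.02,"ax":0,"ay":0,"az":-0.0107},
    {"claw":0.15,"x":0.088,"y":0.188,"z":-0.02,"ax":0,"ay":0,"az":-0.0107},
    {"claw":0.15,"x":0.088,"y":0.188,"z":-0.02,"ax":0,"ay":0,"az":-0.0107},
    {"claw":0.15,"x":0.088,"y":0.188,"z":-0.02,"ax":0,"ay":0,"az":-0.0107},
    {"claw":0.15,"x":0.088,"y":0.188,"z":-0.02,"ax":0,"ay":0,"az":-0.0107},
  ],
)

```text
time: 1.45
position: [0.4482, -0.0454, 0.2559]
eef_rot: [0.0, 0.984, -0.18, 0.0]
force: [0.6, -0.7, 0.4]
opening: 0.0492
grip_force: 0.0
```

```bash
cat > w.py <<'E'
from h import *
import sys
# usage: w.py pic name x y z ...
p,R,fa=pose(); c=cam('wrist'); im=c['frame'][:,:,::-1].copy()
a=sys.argv[2:]
for i in range(0,len(a),4):
    u=proj(c,[float(v) for v in a[i+1:i+4]]);print(a[i],u.round(1),'rgb',c['frame'][int(u[1]),int(u[0])] if 0<=u[0]<512 and 0<=u[1]<384 else '')
    cv2.drawMarker(im,tuple(int(x) for x in u),(0,0,255),0,8,1)
cv2.imwrite('pics/'+sys.argv[1],im); cv2.imwrite('pics/raw.png',c['frame'][:,:,::-1]);np.savez('w.npz',T=c['world_from_camera'],K=c['intrinsics'])
E
python3 w.py w2.png c2 .4477 -.0472 .055
```

```text
t 1.45 p [ 0.4482 -0.0454  0.2559] fa 69.29 zax [ 5.e-04 -2.e-04 -1.e+00] F [ 0.64 -0.72  0.38] op 0.0492 grip 0.0 q [-0.35  0.12  1.83 -0.    1.19  1.58]
c2 [258.6 188.2] rgb [228 224 224]
```

View pics/w2.png

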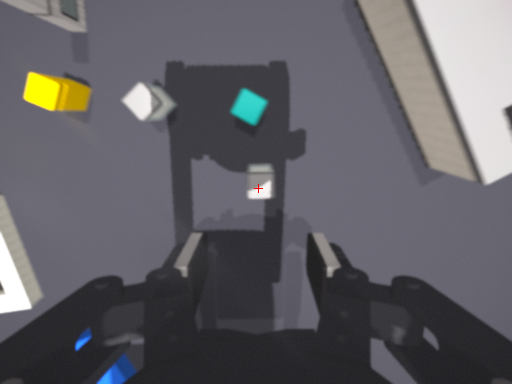

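The turquoise look-alike is at (249,107) and the second grey cell at (148,102). The target grey cap is centred at (260,186), about 1.5 px from the predicted (258.6,188.2). The fingers are square to it, so I'll descend, grip and lift.

Call:
send_rows(
  commands=[
    {"claw":0.15,"x":0,"y":-0.013,"z":-0.135,"ax":0,"ay":0,"az":0},
    {"claw":0.15,"x":0,"y":0,"z":-0.135,"ax":0,"ay":0,"az":0},
    {"claw":0.15,"x":0,"y":0,"z":-0.135,"ax":0,"ay":0,"az":0},
    {"claw":0.15,"x":0,"y":0,"z":-0.135,"ax":0,"ay":0,"az":0},
    {"claw":0.15,"x":0,"y":0,"z":-0.135,"ax":0,"ay":0,"az":0},
    {"claw":0.15,"x":0,"y":0,"z":-0.135,"ax":0,"ay":0,"az":0},
    {"claw":0.15,"x":0,"y":0,"z":0,"ax":0,"ay":0,"az":0},
    {"claw":-1,"x":0,"y":0,"z":0,"ax":0,"ay":0,"az":0},
    {"claw":-1,"x":0,"y":0,"z":0,"ax":0,"ay":0,"az":0},
    {"claw":-1,"x":0,"y":0,"z":0,"ax":0,"ay":0,"az":0},
    {"claw":-1,"x":0,"y":0,"z":0,"ax":0,"ay":0,"az":0},
    {"claw":-1,"x":0,"y":0,"z":0,"ax":0,"ay":0,"az":0},
  ],
)

```text
time: 2.7
position: [0.4486, -0.05, 0.0951]
eef_rot: [0.0, 0.984, -0.178, 0.001]
force: [-1.0, -0.5, 7.2]
opening: 0.0232
grip_force: 60.4
```

Call:
send_rows(
  commands=[
    {"claw":-1,"x":0,"y":0,"z":0.2,"ax":0,"ay":0,"az":0},
    {"claw":-1,"x":0,"y":0,"z":0.2,"ax":0,"ay":0,"az":0},
    {"claw":-1,"x":0,"y":0,"z":0.2,"ax":0,"ay":0,"az":0},
    {"claw":-1,"x":0.003,"y":0.215,"z":0,"ax":0,"ay":0,"az":0.0029},
    {"claw":-1,"x":0.003,"y":0.215,"z":0,"ax":0,"ay":0,"az":0.0029},
    {"claw":-1,"x":0.003,"y":0.215,"z":0,"ax":0,"ay":0,"az":0.0029},
    {"claw":-1,"x":0.003,"y":0.215,"z":0,"ax":0,"ay":0,"az":0.0029},
    {"claw":-1,"x":0.003,"y":0.215,"z":0,"ax":0,"ay":0,"az":0.0029},
    {"claw":-1,"x":0.003,"y":0.215,"z":0,"ax":0,"ay":0,"az":0.0029},
    {"claw":-1,"x":0.002,"y":0.215,"z":0,"ax":0,"ay":0,"az":0.0029},
    {"claw":-1,"x":0.002,"y":0.215,"z":0,"ax":0,"ay":0,"az":0.0029},
    {"claw":-1,"x":0.002,"y":0.215,"z":0,"ax":0,"ay":0,"az":0.0029},
  ],
)

```text
time: 3.9
position: [0.4521, 0.3391, 0.2142]
eef_rot: [-0.0, 0.995, -0.097, 0.0]
force: [1.8, -0.4, 0.3]
opening: 0.0234
grip_force: 59.6
```

```bash
python3 w.py w3.png h0 .4529 .3395 .022 h1 .4412 .2806 .022 corner .5288 .3551 .022
```

```text
t 3.9 p [0.4521 0.3391 0.2142] fa 78.91 zax [ 5.e-04  1.e-04 -1.e+00] F [ 1.79 -0.35  0.25] op 0.0234 grip 59.6 q [ 0.45  0.36  1.62 -0.    1.16  2.21]
h0 [255.9 189.9] rgb [42 37 36]
h1 [323.2 190. ] rgb [40 36 33]
corner [219.7 106.4] rgb [157 152 142]
```

View pics/w3.png

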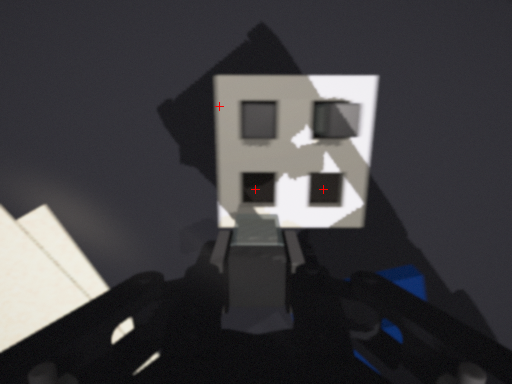

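The pockets appear at (258,189) and (326,189), about 2 px right of the prediction. The held cell hangs straight at (257,270). I'll correct by 1 mm in y, lower it and release.

Call:
send_rows(
  commands=[
    {"claw":-1,"x":0,"y":-0.005,"z":-0.1,"ax":0,"ay":0,"az":0},
    {"claw":-1,"x":0,"y":0,"z":-0.1,"ax":0,"ay":0,"az":0},
    {"claw":-1,"x":0,"y":0,"z":-0.1,"ax":0,"ay":0,"az":0},
    {"claw":-1,"x":0,"y":0,"z":-0.1,"ax":0,"ay":0,"az":0},
    {"claw":-1,"x":0,"y":0,"z":-0.1,"ax":0,"ay":0,"az":0},
    {"claw":-1,"x":0,"y":0,"z":-0.05,"ax":0,"ay":0,"az":0},
    {"claw":-1,"x":0,"y":0,"z":0,"ax":0,"ay":0,"az":0},
    {"claw":-1,"x":0,"y":0,"z":0,"ax":0,"ay":0,"az":0},
  ],
)

```text
time: 4.75
position: [0.4528, 0.3363, 0.1043]
eef_rot: [-0.0, 0.995, -0.097, 0.0]
force: [-0.3, 0.5, -0.3]
opening: 0.0235
grip_force: 60.4
```

Call:
send_rows(
  commands=[
    {"claw":-1,"x":0,"y":0.005,"z":0,"ax":0,"ay":0,"az":0},
    {"claw":0.1,"x":0,"y":0,"z":0,"ax":0,"ay":0,"az":0},
    {"claw":0.1,"x":0,"y":0,"z":0,"ax":0,"ay":0,"az":0},
    {"claw":0.1,"x":0,"y":0,"z":0,"ax":0,"ay":0,"az":0},
    {"claw":0.1,"x":0,"y":0,"z":0.05,"ax":0,"ay":0,"az":0},
    {"claw":0.1,"x":0,"y":0,"z":0.15,"ax":0,"ay":0,"az":0},
    {"claw":0.1,"x":0,"y":0,"z":0.2,"ax":0,"ay":0,"az":0},
    {"claw":0.1,"x":0,"y":0,"z":0.2,"ax":0,"ay":0,"az":0},
    {"claw":0.1,"x":0,"y":0,"z":0.15,"ax":0,"ay":0,"az":0},
  ],
)

```text
time: 5.65
position: [0.4529, 0.3375, 0.2575]
eef_rot: [-0.001, 0.995, -0.097, 0.001]
force: [0.5, 1.2, 0.8]
opening: 0.0471
grip_force: 0.0
```

```bash
python3 w.py w4.png h0 .4529 .3395 .022
python3 - <<'E'
from h import *
c=cam('top'); f=c['frame']
import m
E
```

```text
t 5.65 p [0.4529 0.3375 0.2575] fa 78.86 zax [ 0.003   0.0014 -1.    ] F [0.51 1.2  0.82] op 0.0471 grip 0.0 q [0.44 0.32 1.57 0.   1.25 2.21]
h0 [255.  181.2] rgb [72 71 70]
c1 154
c2 160
bar [[50, 49, 52, 53, 53, 45, 51, 52, 48, 52, 50, 50, 50, 51, 50], [48, 52, 51, 51, 54, 50, 59, 54, 52, 50, 50, 50, 50, 49, 52], [52, 49, 52, 52, 53, 48, 158, 184, 148, 78, 45, 56, 53, 52, 50], [52, 52, 50, 52, 54, 66, 231, 248, 235, 203, 152, 89, 51, 50, 53], [51, 52, 48, 55, 50, 171, 242, 248, 248, 248, 238, 149, 60, 51, 51], [53, 50, 52, 51, 62, 231, 248, 249, 248, 248, 248, 182, 65, 53, 52], [54, 56, 52, 53, 128, 237, 248, 248, 249, 248, 236, 149, 61, 50, 53], [52, 51, 52, 54, 210, 244, 248, 248, 248, 248, 190, 89, 59, 56, 51], [51, 54, 50, 125, 236, 248, 248, 247, 248, 239, 151, 71, 59, 43, 45], [53, 51, 62, 206, 244, 248, 248, 248, 248, 196, 100, 79, 60, 32, 44], [53, 52, 118, 236, 249, 248, 248, 248, 241, 158, 75, 74, 68, 45, 50], [50, 56, 201, 244, 247, 248, 248, 248, 206, 109, 75, 58, 61, 52, 49], [50, 56, 210, 245, 248, 248, 248, 243, 161, 75, 71, 50, 43, 53, 52], [48, 50, 128, 208, 230, 
[... 648 characters left out ...]
ray 114 1603 cen [0.4764 0.3045] [0.4746 0.3041] sides [np.float64(0.1346), np.float64(0.1324)] ang [np.float64(-11.1), np.float64(-102.7)]
hole 61 94 cen [0.4529 0.3393] [0.4528 0.3392] sides [np.float64(0.0277), np.float64(0.0269)] ang [np.float64(-11.2), np.float64(-102.5)]
hole 62 95 cen [0.4412 0.2801] [0.4413 0.2803] sides [np.float64(0.0277), np.float64(0.0275)] ang [np.float64(-11.4), np.float64(-102.5)]
slot 15 79 cen [ 0.5056 -0.2797] [ 0.5054 -0.2797] sides [np.float64(0.0166), np.float64(0.0323)] ang [np.float64(-79.2), np.float64(-170.8)]
lid 18 3942 cen [ 0.5058 -0.2815] [ 0.514  -0.2795] sides [np.float64(0.1642), np.float64(0.2032)] ang [np.float64(-79.6), np.float64(-171.6)]
```

Call:
send_rows(
  commands=[
    {"claw":0.15,"x":0.05,"y":-0.158,"z":0,"ax":0,"ay":0,"az":0.0086},
    {"claw":0.15,"x":0.05,"y":-0.158,"z":0,"ax":0,"ay":0,"az":0.0086},
    {"claw":0.15,"x":0.05,"y":-0.158,"z":0,"ax":0,"ay":0,"az":0.0086},
    {"claw":0.15,"x":0.05,"y":-0.158,"z":0,"ax":0,"ay":0,"az":0.0086},
    {"claw":0.15,"x":0.05,"y":-0.158,"z":0,"ax":0,"ay":0,"az":0.0086},
    {"claw":0.15,"x":0.05,"y":-0.158,"z":0,"ax":0,"ay":0,"az":0.0086},
    {"claw":0.15,"x":0.05,"y":-0.158,"z":0,"ax":0,"ay":0,"az":0.0086},
    {"claw":0.15,"x":0.05,"y":-0.158,"z":0,"ax":0,"ay":0,"az":0.0086},
    {"claw":0.15,"x":0.05,"y":-0.158,"z":0,"ax":0,"ay":0,"az":0.0086},
    {"claw":0.15,"x":0.05,"y":-0.158,"z":0,"ax":0,"ay":0,"az":0.0086},
    {"claw":0.15,"x":0,"y":0,"z":0,"ax":0,"ay":0,"az":0},
    {"claw":0.15,"x":0,"y":0,"z":0,"ax":0,"ay":0,"az":0},
  ],
)

```text
time: 7.05
position: [0.5519, 0.0208, 0.2523]
eef_rot: [-0.001, 0.985, 0.171, -0.002]
force: [0.1, -0.6, -0.7]
opening: 0.0491
grip_force: 0.0
```

```bash
cat > cap.py <<'E'
from h import *
p,R,fa=pose(); c=cam('wrist'); f=c['frame'];cv2.imwrite('pics/w5.png',f[:,:,::-1])
u0=proj(c,[.5535,.0214,.055]);print(u0)
g=cv2.cvtColor(f,cv2.COLOR_RGB2GRAY)
x,y=int(u0[0]),int(u0[1]);print(g[y-24:y+25:3,x-24:x+25:3])
E
python3 cap.py
```

```text
t 7.05 p [0.5519 0.0208 0.2523] fa 109.66 zax [-3.4e-03  9.0e-04 -1.0e+00] F [ 0.13 -0.6  -0.66] op 0.0491 grip 0.0 q [-0.16  0.3   1.6   0.    1.24  1.06]
[256.32694768 186.34263287]
[[108  96  77  89 101  83  65  64  64  65  63  66  64  61  65  63  64]
 [109 109 106 108 109 110 115 112 111 112 114 119 116  75  64  63  62]
 [110 111 108 109 108 113 152 162 161 161 161 163 149  94  64  63  75]
 [109 109 110 108  95 119 159 164 167 161 160 166 159 117  91  98 107]
 [110 110 109  96  95 108 109 110 111 111 111 112 112 112 107 108 109]
 [111 108 107  94  95 120 140 141 141 142 145 143 147 132 110 110 110]
 [110 112 108  96  95 121 142 142 143 143 145 145 145 132 109 109  97]
 [111 108 108  96  95 134 145 142 142 143 143 144 145 132 109 108  70]
 [110 110 107  96  95 201 230 146 142 141 144 142 142 133 109 102  66]
 [109 111 108  94  94 200 245 235 203 164 196 159 146 147 101  78  62]
 [111 110 108  97  96 198 246 247 246 244 245 243 237 224  88  64  62]
 [110 111 108 105 105 198 246 247 246 245 244 244 243 225  79  62  64]
 [110 112 110 110 110 194 237 236 234 234 233 233 231 207  74  65  63]
 [104  98 103 103 102 104 110 107 107 108 117 116  90  71  63  64  63]
 [ 96  95  95  94  95  94  94  94  94  95  98  93  58  57  62  63  65]
 [ 94  95  95  94  94  95  93  94  94  95  93  61  50  50  64  64  64]
 [ 93  95  94  93  95  94  95  95  95  93  85  49  48  51  61  64  63]]
```

Call:
send_rows(
  commands=[
    {"claw":0.15,"x":0.006,"y":-0.003,"z":-0.13,"ax":0,"ay":0,"az":0},
    {"claw":0.15,"x":0,"y":0,"z":-0.13,"ax":0,"ay":0,"az":0},
    {"claw":0.15,"x":0,"y":0,"z":-0.13,"ax":0,"ay":0,"az":0},
    {"claw":0.15,"x":0,"y":0,"z":-0.13,"ax":0,"ay":0,"az":0},
    {"claw":0.15,"x":0,"y":0,"z":-0.13,"ax":0,"ay":0,"az":0},
    {"claw":0.15,"x":0,"y":0,"z":-0.13,"ax":0,"ay":0,"az":0},
    {"claw":0.15,"x":0,"y":0,"z":0,"ax":0,"ay":0,"az":0},
    {"claw":-1,"x":0,"y":0,"z":0,"ax":0,"ay":0,"az":0},
    {"claw":-1,"x":0,"y":0,"z":0,"ax":0,"ay":0,"az":0},
    {"claw":-1,"x":0,"y":0,"z":0,"ax":0,"ay":0,"az":0},
    {"claw":-1,"x":0,"y":0,"z":0,"ax":0,"ay":0,"az":0},
    {"claw":-1,"x":0,"y":0,"z":0,"ax":0,"ay":0,"az":0},
  ],
)

```text
time: 8.3
position: [0.5544, 0.0207, 0.0991]
eef_rot: [0.0, 0.985, 0.172, 0.001]
force: [-0.4, 0.9, 4.4]
opening: 0.0232
grip_force: 62.4
```

Call:
send_rows(
  commands=[
    {"claw":-1,"x":0,"y":0,"z":0.2,"ax":0,"ay":0,"az":0},
    {"claw":-1,"x":0,"y":0,"z":0.2,"ax":0,"ay":0,"az":0},
    {"claw":-1,"x":0,"y":0,"z":0.2,"ax":0,"ay":0,"az":0},
    {"claw":-1,"x":-0.063,"y":0.144,"z":0,"ax":0,"ay":0,"az":-0.0096},
    {"claw":-1,"x":-0.063,"y":0.144,"z":0,"ax":0,"ay":0,"az":-0.0096},
    {"claw":-1,"x":-0.063,"y":0.144,"z":0,"ax":0,"ay":0,"az":-0.0096},
    {"claw":-1,"x":-0.063,"y":0.144,"z":0,"ax":0,"ay":0,"az":-0.0096},
    {"claw":-1,"x":-0.063,"y":0.144,"z":0,"ax":0,"ay":0,"az":-0.0096},
    {"claw":-1,"x":-0.063,"y":0.144,"z":0,"ax":0,"ay":0,"az":-0.0096},
    {"claw":-1,"x":-0.063,"y":0.144,"z":0,"ax":0,"ay":0,"az":-0.0096},
    {"claw":-1,"x":-0.063,"y":0.144,"z":0,"ax":0,"ay":0,"az":-0.0096},
    {"claw":-1,"x":-0.063,"y":0.144,"z":0,"ax":0,"ay":0,"az":-0.0096},
  ],
)

```text
time: 9.5
position: [0.4397, 0.2809, 0.2182]
eef_rot: [-0.0, 0.995, -0.1, 0.0]
force: [0.2, -0.4, -1.3]
opening: 0.023
grip_force: 61.8
```

```bash
for i in 1 2 3; do python3 w.py w6.png h0 .4529 .3395 .022 h1 .4412 .2806 .022 ; done
```

```text
t 9.5 p [0.4397 0.2809 0.2182] fa 78.55 zax [ 4.e-04  1.e-04 -1.e+00] F [ 0.2  -0.41 -1.29] op 0.023 grip 61.8 q [0.35 0.28 1.72 0.   1.13 2.13]
h0 [190.  188.2] rgb [69 68 68]
h1 [256.4 187.9] rgb [41 38 34]
t 9.55 p [0.4376 0.2843 0.2182] fa 78.45 zax [-0.0012  0.0029 -1.    ] F [-2.91  3.21  0.58] op 0.0226 grip 61.8 q [0.36 0.28 1.72 0.   1.13 2.13]
h0 [193.6 184.9] rgb [71 69 68]
h1 [260.3 184.5] rgb [40 36 35]
t 9.6 p [0.4386 0.2825 0.2181] fa 78.82 zax [-6.0e-04  1.2e-03 -1.0e+00] F [-0.16 -1.17 -0.86] op 0.0227 grip 61.8 q [0.36 0.28 1.72 0.   1.13 2.12]
h0 [191.6 186.2] rgb [72 71 70]
h1 [258.2 186.2] rgb [37 35 31]
```

View pics/w6.png

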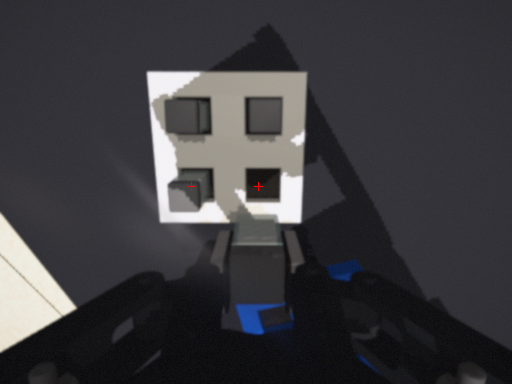

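The first cell stands in its pocket at (188,190). The remaining pocket is centred at (263,185), about 5 px right of the tool axis. I'll correct, settle and check.

Call:
send_rows(
  commands=[
    {"claw":-1,"x":0.008,"y":-0.018,"z":-0.1,"ax":0,"ay":0,"az":0},
    {"claw":-1,"x":0,"y":0,"z":-0.1,"ax":0,"ay":0,"az":0},
    {"claw":-1,"x":0,"y":0,"z":0,"ax":0,"ay":0,"az":0},
    {"claw":-1,"x":0,"y":0,"z":0,"ax":0,"ay":0,"az":0},
    {"claw":-1,"x":0,"y":0,"z":0,"ax":0,"ay":0,"az":0},
  ],
)

```text
time: 10.15
position: [0.4428, 0.276, 0.1789]
eef_rot: [-0.0, 0.995, -0.099, 0.001]
force: [0.1, 0.2, -0.6]
opening: 0.023
grip_force: 61.8
```

```bash
cat > hole.py <<'E'
from h import *
p,R,fa=pose(); c=cam('wrist'); f=c['frame'];g=cv2.cvtColor(f,cv2.COLOR_RGB2GRAY);cv2.imwrite('pics/w7.png',f[:,:,::-1])
u=proj(c,[.4412,.2806,.022])
n,l,st,ce=cv2.connectedComponentsWithStats((g<60).astype(np.uint8),connectivity=4)
k=l[int(u[1]),int(u[0])];print(u.round(1),st[k])
s=st[k];a=ray(c,(s[0]+s[2]/2-.5,s[1]+s[3]/2-.5),.022);d=R.T@(a-p);print('hole',a.round(4),'tool x,y to go mm',(d[:2]*1e3).round(1))
E
python3 hole.py
```

```text
t 10.15 p [0.4428 0.276  0.1789] fa 78.68 zax [ 1.6e-03  5.0e-04 -1.0e+00] F [ 0.14  0.24 -0.65] op 0.023 grip 61.8 q [ 0.34  0.33  1.77 -0.    1.04  2.11]
[251.3 205.1] [238 186  37  28 986]
hole [0.4449 0.2761 0.022 ] tool x,y to go mm [ 1.8 -0.4]
```

Call:
send_rows(
  commands=[
    {"claw":-1,"x":-0.006,"y":0.003,"z":-0.08,"ax":0,"ay":0,"az":0},
    {"claw":-1,"x":0,"y":0,"z":-0.08,"ax":0,"ay":0,"az":0},
    {"claw":-1,"x":0,"y":0,"z":-0.08,"ax":0,"ay":0,"az":0},
    {"claw":-1,"x":0,"y":0,"z":-0.08,"ax":0,"ay":0,"az":0},
    {"claw":-1,"x":0,"y":0,"z":-0.03,"ax":0,"ay":0,"az":0},
    {"claw":-1,"x":0,"y":0,"z":0,"ax":0,"ay":0,"az":0},
    {"claw":-1,"x":0,"y":0,"z":0,"ax":0,"ay":0,"az":0},
  ],
)

```text
time: 10.9
position: [0.4414, 0.277, 0.1088]
eef_rot: [-0.0, 0.995, -0.098, 0.001]
force: [-0.2, 0.4, -0.6]
opening: 0.0231
grip_force: 61.9
```

Call:
send_rows(
  commands=[
    {"claw":0.1,"x":0,"y":0,"z":0,"ax":0,"ay":0,"az":0},
    {"claw":0.1,"x":0,"y":0,"z":0,"ax":0,"ay":0,"az":0},
    {"claw":0.1,"x":0,"y":0,"z":0,"ax":0,"ay":0,"az":0},
    {"claw":0.1,"x":0,"y":0,"z":0.05,"ax":0,"ay":0,"az":0},
    {"claw":0.1,"x":0,"y":0,"z":0.15,"ax":0,"ay":0,"az":0},
    {"claw":0.1,"x":0,"y":0,"z":0.2,"ax":0,"ay":0,"az":0},
    {"claw":0.1,"x":0,"y":0,"z":0.2,"ax":0,"ay":0,"az":0},
    {"claw":0.1,"x":0,"y":0,"z":0.2,"ax":0,"ay":0,"az":0},
    {"claw":0.1,"x":0,"y":0,"z":0,"ax":0,"ay":0,"az":0},
    {"claw":0.1,"x":0,"y":0,"z":0,"ax":0,"ay":0,"az":0},
  ],
)

```text
time: 11.9
position: [0.4411, 0.277, 0.2697]
eef_rot: [-0.001, 0.995, -0.098, 0.002]
force: [-0.2, 0.4, 0.2]
opening: 0.0466
grip_force: 0.0
```

```bash
python3 w.py w8.png h0 .4529 .3395 .022 h1 .4412 .2806 .022
```

```text
t 11.9 p [0.4411 0.277  0.2697] fa 78.71 zax [ 0.0033  0.0012 -1.    ] F [-0.16  0.42  0.23] op 0.0466 grip 0.0 q [ 0.35  0.23  1.66 -0.    1.25  2.11]
h0 [197.4 179. ] rgb [143 139 138]
h1 [253.6 178.9] rgb [69 68 69]
```

View pics/w8.png

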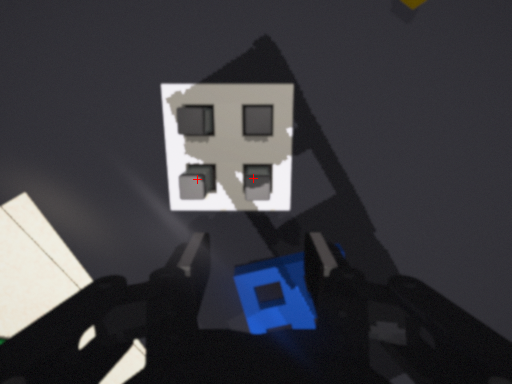

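All four pockets are now filled, with the new cells at (193,187) and (257,187). Next I'll move above the bar.

Call:
send_rows(
  commands=[
    {"claw":0.1,"x":0.107,"y":-0.1075,"z":0,"ax":0,"ay":0,"az":-0.0038},
    {"claw":0.1,"x":0.107,"y":-0.1075,"z":0,"ax":0,"ay":0,"az":-0.0038},
    {"claw":0.1,"x":0.107,"y":-0.1075,"z":0,"ax":0,"ay":0,"az":-0.0038},
    {"claw":0.1,"x":0.107,"y":-0.1075,"z":0,"ax":0,"ay":0,"az":-0.0038},
    {"claw":0.1,"x":0.107,"y":-0.1075,"z":0,"ax":0,"ay":0,"az":-0.0038},
    {"claw":0.1,"x":0.107,"y":-0.1075,"z":0,"ax":0,"ay":0,"az":-0.0038},
    {"claw":0.1,"x":0.107,"y":-0.1075,"z":0,"ax":0,"ay":0,"az":-0.0038},
    {"claw":0.1,"x":0.107,"y":-0.1075,"z":0,"ax":0,"ay":0,"az":-0.0038},
    {"claw":0.1,"x":0.107,"y":-0.1075,"z":0,"ax":0,"ay":0,"az":-0.0038},
    {"claw":0.1,"x":0.054,"y":-0.054,"z":0,"ax":0,"ay":0,"az":-0.002},
    {"claw":0.1,"x":0.053,"y":-0.053,"z":0,"ax":0,"ay":0,"az":-0.002},
    {"claw":0.1,"x":0,"y":0,"z":0,"ax":0,"ay":0,"az":0},
  ],
)

```text
time: 13.15
position: [0.6552, 0.061, 0.2668]
eef_rot: [0.0, 0.976, -0.218, -0.001]
force: [-0.2, 0.6, 0.3]
opening: 0.047
grip_force: 0.0
```

Call:
send_rows(
  commands=[
    {"claw":0.1,"x":0,"y":0,"z":0,"ax":0,"ay":0,"az":0},
    {"claw":0.1,"x":0,"y":0,"z":0,"ax":0,"ay":0,"az":0},
    {"claw":0.1,"x":0,"y":0,"z":0,"ax":0,"ay":0,"az":0},
  ],
)

```text
time: 13.45
position: [0.6542, 0.0631, 0.2682]
eef_rot: [-0.0, 0.976, -0.216, -0.0]
force: [-0.5, 0.1, 0.5]
opening: 0.0471
grip_force: 0.0
```

```bash
cat > bar.py <<'E'
from h import *
p,R,fa=pose(); c=cam('wrist'); f=c['frame'];cv2.imwrite('pics/w9.png',f[:,:,::-1])
u0=proj(c,[.6554,.062,.11]);print(u0)
g=cv2.cvtColor(f,cv2.COLOR_RGB2GRAY)
x,y=int(u0[0]),int(u0[1]);print(g[y-36:y+37:3,x-27:x+28:3])
E
python3 bar.py
```

```text
t 13.45 p [0.6542 0.0631 0.2682] fa 65.04 zax [ 0.e+00  2.e-04 -1.e+00] F [-0.54  0.12  0.46] op 0.0471 grip 0.0 q [-0.07  0.47  1.31  0.    1.36  1.93]
[257.35790172 199.3879099 ]
[[ 58  56  58  58  58  58  58  83 153 151 148 150 142 103 100  99  99  99
   71]
 [ 58  56  57  58  59  58  58  88 151 154 154 159 158 119  98 100 100 100
   89]
 [ 69  70  60  72  71  83  58 104 160 164 163 164 163 140 100 100  99 100
   98]
 [ 98  99  95  99 100  98  70 121 162 163 164 165 164 152 102  99  99 101
  100]
 [ 99  99  98 101  98 100  91 135 168 169 172 173 172 171 108  99 101 101
  101]
 [ 99  99 100 100  99 100  99 185 226 230 230 232 233 230 123 100  99 100
  100]
 [101  99 100 100 101 100 100 193 235 235 234 236 235 231 126 100 101  99
   98]
 [ 99 100 100  99 100  99 100 189 233 234 235 233 233 229 129 100 101  99
  101]
 [100  99  99 101  99  99  99 183 234 234 232 233 231 230 137 100 100  98
  101]
 [100  99 101 101  99 101 100 171 233 232 232 231 233 232 141 101  99 101
  100]
 [ 99 100 100 100 100 101 100 160 231 231 231 234 234 230 143 101 100 100
  102]
 [ 99 100 101 100 101 101  9
[... 406 characters left out ...]
 136 253 255 255 255 255 255 249 100  91  86
   92]
 [ 86  85  88  96  99  99  93 143 255 255 255 255 255 255 229  99  91  87
   84]
 [ 87  85  86  86  89  75  54  69 130 125 123 116 112 109  90  87  85  85
   86]
 [ 83  85  86  86  86  61  47  60  46  49  57  67  84  85  85  86  86  84
   87]
 [ 74  86  85  86  80  46  89 130 115  91  65  46  66  85  85  86  86  84
   85]
 [ 54  85  85  85  66  45 113 140 137 136 131 119 100  87  85  85  85  85
   86]
 [ 51  84  86  86  57  62 127 140 141 139 139 137 137 100  86  85  80  68
   68]
 [ 45  74  88  84  57  88 132 142 142 142 139 140 137 101  75  56  46  43
   43]
 [ 45  55  85  86  61 112 157 166 155 144 141 141 137  96  48  45  43  44
   44]]
```

Call:
send_rows(
  commands=[
    {"claw":0.1,"x":0.008,"y":-0.018,"z":0,"ax":0,"ay":0,"az":0.004},
    {"claw":0.1,"x":0,"y":0,"z":-0.1,"ax":0,"ay":0,"az":0},
    {"claw":0.1,"x":0,"y":0,"z":-0.1,"ax":0,"ay":0,"az":0},
    {"claw":0.1,"x":0,"y":0,"z":-0.1,"ax":0,"ay":0,"az":0},
    {"claw":0.1,"x":0,"y":0,"z":-0.1,"ax":0,"ay":0,"az":0},
    {"claw":0.1,"x":0,"y":0,"z":-0.1,"ax":0,"ay":0,"az":0},
    {"claw":0.1,"x":0,"y":0,"z":-0.1,"ax":0,"ay":0,"az":0},
    {"claw":0.1,"x":0,"y":0,"z":0,"ax":0,"ay":0,"az":0},
    {"claw":0.1,"x":0,"y":0,"z":0,"ax":0,"ay":0,"az":0},
  ],
)

```text
time: 14.4
position: [0.6562, 0.0588, 0.1482]
eef_rot: [0.0, 0.979, -0.204, -0.0]
force: [0.2, 0.6, 1.3]
opening: 0.0473
grip_force: 0.0
```

```bash
python3 w.py w10.png bt .6554 .062 .11
```

```text
t 14.4 p [0.6562 0.0588 0.1482] fa 66.43 zax [-4.e-04  1.e-04 -1.e+00] F [0.16 0.56 1.29] op 0.0473 grip 0.0 q [-0.08  0.58  1.44  0.    1.12  1.9 ]
bt [250.6 289.2] rgb [96 92 90]
```

View pics/raw.png

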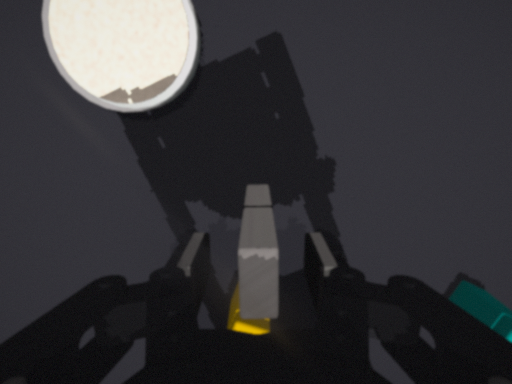

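The bar's top face spans (239–279, 250–318), midway between the fingers. The yellow cell behind it at (250,325) is lower and clear. I'll close.

Call:
send_rows(
  commands=[
    {"claw":-1,"x":0,"y":0,"z":0,"ax":0,"ay":0,"az":0},
    {"claw":-1,"x":0,"y":0,"z":0,"ax":0,"ay":0,"az":0},
    {"claw":-1,"x":0,"y":0,"z":0,"ax":0,"ay":0,"az":0},
    {"claw":-1,"x":0,"y":0,"z":0,"ax":0,"ay":0,"az":0},
    {"claw":-1,"x":0,"y":0,"z":0,"ax":0,"ay":0,"az":0},
    {"claw":-1,"x":0,"y":0,"z":0,"ax":0,"ay":0,"az":0},
    {"claw":-1,"x":0,"y":0,"z":0,"ax":0,"ay":0,"az":0},
  ],
)

```text
time: 15.15
position: [0.6571, 0.0583, 0.1494]
eef_rot: [-0.0, 0.979, -0.205, 0.001]
force: [-0.2, 0.3, 5.9]
opening: 0.0152
grip_force: 59.2
```

```bash
cat > held.py <<'E'
from h import *
# held bar top face in wrist image -> tool frame (top is at height ht above TCP-plane: given as tool z)
import sys
p,R,fa=pose(); c=cam('wrist'); f=c['frame'];g=cv2.cvtColor(f,cv2.COLOR_RGB2GRAY)
cv2.imwrite('pics/held.png',f[:,:,::-1])
for row in (220,235,260,275,290,305): print(row,g[row,225:295:2])
print('col',g[180:330:3,258])
E
python3 held.py
```

```text
t 15.15 p [0.6571 0.0583 0.1494] fa 66.39 zax [ 2.4e-03 -3.0e-04 -1.0e+00] F [-0.17  0.29  5.88] op 0.0152 grip 59.2 q [-0.08  0.58  1.44 -0.    1.12  1.9 ]
220 [55 55 54 54 53 50 48 48 66 88 91 92 87 88 90 91 93 92 92 91 91 90 93 87
 62 52 54 53 54 52 53 52 55 53 53]
235 [52 67 71 72 71 71 52 63 87 91 93 90 87 88 93 92 93 94 90 92 91 92 91 91
 87 54 59 72 71 70 70 58 46 46 44]
260 [65 69 72 68 52 22 52 88 94 96 94 95 96 94 96 93 97 99 96 98 97 94 94 94
 94 84 39 23 53 65 65 70 72 70 54]
275 [34 36 37 34 36 33 52 85 91 92 92 92 92 93 94 92 91 89 92 92 95 95 96 97
 94 81 35 20 19 19 18 16 13 17 15]
290 [32 34 36 35 36 38 46 76 89 88 89 91 90 93 92 90 93 92 93 92 92 90 91 90
 89 69 31 22 23 24 19 19 20 17 20]
305 [24 24 23 32 30 31 38 73 85 87 87 85 86 86 86 86 87 87 88 88 91 91 90 90
 89 65 32 26 26 24 23 20 21 21 18]
col [ 27  31  72  90  89  91  92  94  91  57  90  93  92  92  93  94  92  92
  93  93  91  93  91 109 132 132 111  98  97  92  91  93  91  94  94  95
  94  92  90  88  88  88  88  88  86  88  80  69  69  89]
```

Run:
```python
from h import *
p,R,fa=pose(); c=cam('wrist'); f=c['frame'];g=cv2.cvtColor(f,cv2.COLOR_RGB2GRAY)
print('rows',g[240:262,258],g[308:330,258])
T=np.array(c['world_from_camera']);print('cam in tool',(R.T@(T[:3,3]-p)).round(4))
for zt in (.105,.110):
  for uv in [(258,249),(258,319),(239,284),(275,284)]: print(zt,uv,(R.T@(ray(c,uv,zt)-p)*1e3).round(1))
# window/line below: mid line at z .055 on the front face
```

```text
t 15.2 p [0.6571 0.0582 0.1493] fa 66.39 zax [ 2.4e-03 -3.0e-04 -1.0e+00] F [-0.5  -0.73  5.74] op 0.0149 grip 59.2 q [-0.08  0.58  1.44 -0.    1.12  1.9 ]
rows [ 91  92  92  93  92  93  91  91  94 106 122 129 132 134 133 130 128 121
 112 101  97  97] [ 87  89  87  88  86  85  87  84  86  83  81  74  71  70  69  69  69  72
  74  90 111 134]
cam in tool [ 0.0671 -0.0002 -0.0713]
0.105 (258, 249) [12.8  0.4 44.4]
0.105 (258, 319) [-20.8   0.4  44.3]
0.105 (239, 284) [-3.4 -7.7 44.3]
0.105 (275, 284) [-3.5  7.6 44.3]
0.11 (258, 249) [15.1  0.3 39.4]
0.11 (258, 319) [-17.    0.4  39.3]
0.11 (239, 284) [-0.4 -7.4 39.3]
0.11 (275, 284) [-0.4  7.3 39.3]
```

Call:
send_rows(
  commands=[
    {"claw":-1,"x":0,"y":0,"z":0.2,"ax":0,"ay":0,"az":0},
    {"claw":-1,"x":0,"y":0,"z":0.2,"ax":0,"ay":0,"az":0},
    {"claw":-1,"x":0,"y":0,"z":0.25,"ax":0,"ay":0,"az":0},
    {"claw":-1,"x":-0.1,"y":-0.165,"z":0,"ax":0,"ay":0,"az":0.0088},
    {"claw":-1,"x":-0.1,"y":-0.165,"z":0,"ax":0,"ay":0,"az":0.0088},
    {"claw":-1,"x":-0.1,"y":-0.165,"z":0,"ax":0,"ay":0,"az":0.0088},
    {"claw":-1,"x":-0.1,"y":-0.165,"z":0,"ax":0,"ay":0,"az":0.0088},
    {"claw":-1,"x":-0.1,"y":-0.165,"z":0,"ax":0,"ay":0,"az":0.0088},
    {"claw":-1,"x":-0.1,"y":-0.165,"z":0,"ax":0,"ay":0,"az":0.0088},
    {"claw":-1,"x":-0.1,"y":-0.165,"z":0,"ax":0,"ay":0,"az":0.0088},
    {"claw":-1,"x":-0.1,"y":-0.165,"z":0,"ax":0,"ay":0,"az":0.0088},
    {"claw":-1,"x":-0.1,"y":-0.165,"z":0,"ax":0,"ay":0,"az":0.0088},
  ],
)

```text
time: 16.45
position: [0.4752, -0.2396, 0.2778]
eef_rot: [-0.0, 0.999, 0.044, -0.0]
force: [0.6, -0.7, -1.2]
opening: 0.0155
grip_force: 58.6
```

Call:
send_rows(
  commands=[
    {"claw":-1,"x":-0.052,"y":-0.085,"z":0,"ax":0,"ay":0,"az":0.0042},
    {"claw":-1,"x":-0.052,"y":-0.085,"z":0,"ax":0,"ay":0,"az":0.0042},
    {"claw":-1,"x":-0.052,"y":-0.085,"z":0,"ax":0,"ay":0,"az":0.0042},
    {"claw":-1,"x":0,"y":0,"z":0,"ax":0,"ay":0,"az":0},
    {"claw":-1,"x":0,"y":0,"z":0,"ax":0,"ay":0,"az":0},
    {"claw":-1,"x":0,"y":0,"z":0,"ax":0,"ay":0,"az":0},
    {"claw":-1,"x":0,"y":0,"z":0,"ax":0,"ay":0,"az":0},
  ],
)

```text
time: 17.15
position: [0.4456, -0.2888, 0.2779]
eef_rot: [-0.0, 0.997, 0.083, 0.0]
force: [0.1, 1.3, -1.3]
opening: 0.0152
grip_force: 58.7
```

```bash
cat > slot.py <<'E'
from h import *
p,R,fa=pose(); c=cam('wrist'); f=c['frame'];g=cv2.cvtColor(f,cv2.COLOR_RGB2GRAY)
u=proj(c,[.5055,-.280,.09]);print('pred',u.round(1))
x,y=int(round(u[0])),int(round(u[1]))
print(g[max(0,y-39):y+40:3,max(0,x-30):x+31:3])
cv2.imwrite('pics/slot.png',f[:,:,::-1])
E
python3 slot.py
```

```text
t 17.15 p [ 0.4456 -0.2888  0.2779] fa 99.49 zax [ 0.e+00  4.e-04 -1.e+00] F [ 0.15  1.29 -1.31] op 0.0152 grip 58.7 q [-0.79  0.24  1.62  0.    1.28  0.62]
pred [257.5 120.6]
[[116 115 115 116 117 116 117 116 115 117 116 117 116 118 118 118 120 116
  119 119 119]
 [114 116 117 117 117 116 116 116 116 118 118 117 118 117 119 118 118 118
  117 119 119]
 [116 117 116 117 116 117 117 116 117 118 118 116 116 117 118 118 118 116
  120 118 119]
 [115 118 115 116 116 115 117 118 116 117 118 118 117 119 118 118 118 117
  117 118 117]
 [119 120 119 120 120 121 122 120 113 114 114 113 115 115 117 116 115 119
  122 123 125]
 [122 125 124 127 125 126 128 121  93  89  89  92  89  92  91  90  87 100
  130 129 131]
 [123 122 125 124 124 126 125 120  93  55  50  50  50  50  48  50  80 101
  129 130 130]
 [121 123 124 124 124 124 126 121  91  41  31  32  31  33  30  36  78 108
  129 130 128]
 [121 122 123 124 125 124 125 120  92  41  31  32  32  29  34  35  80 108
  129 129 128]
 [122 122 122 122 124 123 123 118  93  42  31  31  31  30  32  33  81 107
  127 126 128]
 [122 121 122 124 124 124 123 119 
[... 779 characters left out ...]
7 117 118 118 118 115  97  57  54  47  39  37  39  43  92 112
  121 119 121]
 [116 116 115 115 116 118 117 114  99  98  96  96  98  96  95  96  97 110
  120 120 119]
 [113 113 114 114 115 114 115 113 110 107 110 109 109 110 108 108 108 114
  116 117 117]
 [111 112 112 111 112 112 110 112 112 112 111 112 111 112 111 111 112 113
  112 112 111]
 [112 111 111 109 110 111 110 113 112 113 112 113 112 112 112 112 112 113
  111 113 113]
 [111 113 110 112 111 110 111 111 110 111 113 111 112 112 112 112 112 113
  111 112 112]
 [111 110 111 110 112 111 110 110 112 111 111 111 111 112 112 111 111 111
  111 112 112]
 [110 111 110 110 111 111 112 113 111 112 111 111 110 111 110 110 111 112
  112 112 112]]
```

View pics/slot.png

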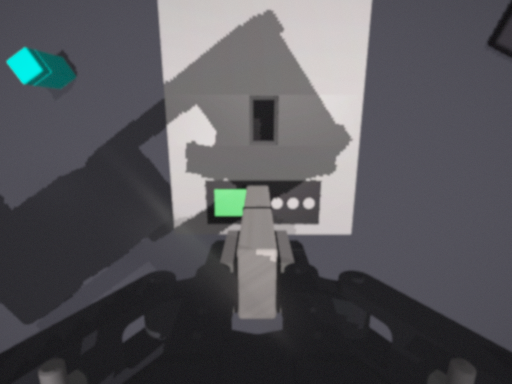

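The slot is in plain view, with its mouth centred at about (264,120) and square to the image. The bar hangs at column 258, from its top face at row 250 down to its lower end at row 187. I'll work out the offset between them by casting rays.

```bash
cat > rel.py <<'E'
from h import *
def edges(line,lo,hi):  # strongest subpixel rising/falling edges
    d=np.diff(cv2.GaussianBlur(line.astype(np.float32).reshape(1,-1),(0,0),1.0).ravel())
    def sub(i): 
        a,b,c_=abs(d[i-1]),abs(d[i]),abs(d[i+1]);return i+.5+.5*(a-c_)/(a-2*b+c_)
    i=lo+int(np.argmax(d[lo:hi]));j=lo+int(np.argmin(d[lo:hi]));return sub(i),sub(j)
if __name__=='__main__':
    p,R,fa=pose(); c=cam('wrist'); f=c['frame'];g=cv2.cvtColor(f,cv2.COLOR_RGB2GRAY)
    tl=lambda uv,z:(R.T@(ray(c,uv,z)-p)*1e3).round(1)
    for v in (105,112,120,128,135):
        k,m=edges(g[v],245,290); print('slot row',v,round(m,1),round(k,1),round((k+m)/2,1))
    for u in (260,264,268):
        k,m=edges(g[:,u],85,160); print('slot col',u,round(m,1),round(k,1))
    print('slot centre tool',tl((264.2,119.6),.088))
    zb=p[2]-.1493
    for v in (190,196,202,215,230,255,270,290,305):
        print('bar row',v,g[v,236:282:2])
    print('barcol',g[178:214,258]); print('bar bottom front edge',[ (v,tl((258,v),zb)) for v in (185,187)])
    print('vp',proj(c,p+np.array([0,0,-50.])),'axis at bottom/lid',proj(c,p-[0,0,.149]),proj(c,p-[0,0,p[2]-.09]))
E
python3 rel.py
```

```text
t 17.2 p [ 0.4456 -0.2888  0.2779] fa 99.5 zax [ 0.e+00  2.e-04 -1.e+00] F [ 0.58 -0.59 -2.27] op 0.0154 grip 58.7 q [-0.79  0.24  1.62  0.    1.28  0.62]
slot row 105 252.6 273.6 263.1
slot row 112 252.6 273.6 263.1
slot row 120 252.7 273.5 263.1
slot row 128 252.6 273.3 262.9
slot row 135 252.5 273.2 262.9
slot col 260 99.5 140.4
slot col 264 99.4 140.1
slot col 268 99.4 140.3
slot centre tool [ 61.3   6.9 189.9]
bar row 190 [182 181 181 181 180 151 136 138 138 137 139 138 138 138 140 142 106  46
  39  38  40  38  38]
bar row 196 [191 192 193 192 185 144 138 138 138 139 139 138 139 139 140 141 129  67
  39  50  59  73  75]
bar row 202 [190 191 190 189 163 138 135 138 137 138 139 141 139 138 139 139 140 136
 203 216 217 217 213]
bar row 215 [148 148 149 140 136 137 138 136 138 139 139 140 140 137 139 137 139 140
 105  72  71  75  75]
bar row 230 [140 127 125 135 139 139 137 135 139 139 141 140 140 138 138 139 140 139
 141 130 133 140 142]
bar row 255 [ 75 131 145 146 149 150 149 149 147 148 156 161 160 167 183 183 187 199
 206 198 158  64  87]
bar row 270 [ 53 115 143 146 147 147 145 145 145 145 146 148 146 143 143 144 143 145
 146 142  94  39  65]
bar row 290 [ 63  98 131 136 138 140 140 142 141 142 142 141 143 141 141 141 141 142
 140 130  79  42  36]
bar row 305 [ 50  88 128 134 132 133 131 132 131 131 132 134 135 139 139 141 138 139
 138 127  72  45  50]
barcol [106  97  78  53  40  39  52  83 114 132 138 138 138 137 138 138 138 138
 138 138 140 140 141 140 141 137 134 123 103  85 103 129 141 139 140 140]
bar bottom front edge [(185, array([ 15. ,   1.5, 149.3])), (187, array([ 13.5,   1.5, 149.3]))]
vp [256.36639973 112.86095423] axis at bottom/lid [256.05627317 204.49284299] [256.09995053 191.58766418]
```

Call:
send_rows(
  commands=[
    {"claw":-1,"x":0.078,"y":0.0066,"z":0,"ax":0,"ay":0,"az":0},
    {"claw":-1,"x":0.078,"y":0.0066,"z":0,"ax":0,"ay":0,"az":0},
    {"claw":-1,"x":0.078,"y":0.0066,"z":0,"ax":0,"ay":0,"az":0},
    {"claw":-1,"x":0.078,"y":0.0066,"z":0,"ax":0,"ay":0,"az":0},
    {"claw":-1,"x":0,"y":0,"z":-0.07,"ax":0,"ay":0,"az":0},
    {"claw":-1,"x":0,"y":0,"z":-0.07,"ax":0,"ay":0,"az":0},
    {"claw":-1,"x":0,"y":0,"z":0,"ax":0,"ay":0,"az":0},
    {"claw":-1,"x":0,"y":0,"z":0,"ax":0,"ay":0,"az":0},
    {"claw":-1,"x":0,"y":0,"z":0,"ax":0,"ay":0,"az":0},
    {"claw":-1,"x":0,"y":0,"z":0,"ax":0,"ay":0,"az":0},
    {"claw":-1,"x":0,"y":0,"z":0,"ax":0,"ay":0,"az":0},
  ],
)

```text
time: 18.35
position: [0.5078, -0.2845, 0.2506]
eef_rot: [0.0, 0.997, 0.082, 0.0]
force: [-0.1, 0.3, -0.6]
opening: 0.0151
grip_force: 58.8
```

Run:
```python
from h import *
np.set_printoptions(linewidth=250)
p,R,fa=pose(); c=cam('wrist'); f=c['frame'];g=cv2.cvtColor(f,cv2.COLOR_RGB2GRAY)
print('axis at bottom/lid',proj(c,p-[0,0,.149]),proj(c,p-[0,0,p[2]-.09]))
print(g[150:216:3,230:284:2]); cv2.imwrite('pics/near.png',f[:,:,::-1])
```

```text
t 18.35 p [ 0.5078 -0.2845  0.2506] fa 99.44 zax [ 9.e-04 -8.e-04 -1.e+00] F [-0.07  0.29 -0.63] op 0.0151 grip 58.8 q [-0.7   0.35  1.54  0.    1.25  0.7 ]
axis at bottom/lid [255.82282592 204.63885401] [255.83113524 200.37333084]
[[102 101 103 103 103 101 102 101 101 102 100 104 102 103 104 102 103 103 105 102 103 103 103 103 104 103 103]
 [102 102 102 102 102 103 102 104 102 102 104 102 102 103 103 103 103 103 104 103 102 103 103 103 102 104 105]
 [102 102 101 101 101 103 102 101 102 102 103 102 103 103 103 102 102 102 102 103 103 103 102 102 102 102 103]
 [102 102 101 101 102 101 103 101 103 103 101 100 102 104 103 101 101 101 102 101 103 102 102 102 103 103 102]
 [100 101 102 101 103 101 103 102 103 102 101 102 102 103 101 104 102 103 103 101 101 104 103 103 104 105 102]
 [102 102 101 101 102 101 101 102 103 102 102 101 101 103 102 102 101 104 101 101 102 102 101 102 102 103 103]
 [101 101 101 102 101 102 101 101 101 101 101 101 101 101 101 102 103 101 102 102 103 103 102 101 102 102 103]
 [101 102 102 100 102 103 101 102 102 102 101 102 102 100 102 102 102 102 102 102 102 102 1
[... 874 characters left out ...]
 124  93 101 103 103 103 103 103]
 [187 132 115 100  77  71  69  86 122 130 130 131 128 130 132 128 129 131 132 127 100 100 103 104 103 102 102]
 [201 200 179 123  95  81  70  95 124 129 129 129 129 130 129 129 129 130 130 131 108 101 104 103 103 102 102]
 [197 185 175 172 155 116  74 106 126 128 126 125 126 128 128 129 129 131 130 131 114 101 102 100 103 104 102]
 [184 172 156 123  83  73  62  67  79  81  79  81  77  79  80  82  80  82  81  82  74  90 102 101 103 102 102]
 [148 121  87  74  70  70  76 114 129 128 126 127 130 128 130 130 129 128 129 131 118  95  99 101 102 106 117]
 [ 77  74  72  73  73  72  92 124 128 129 126 128 130 131 130 131 129 129 130 132 129 107 101 105 136 153 189]]
```

Call:
send_rows(
  commands=[
    {"claw":-1,"x":-0.003,"y":0.0045,"z":0,"ax":0,"ay":0,"az":0},
    {"claw":-1,"x":0,"y":0,"z":-0.02,"ax":0,"ay":0,"az":0},
    {"claw":-1,"x":0,"y":0,"z":-0.02,"ax":0,"ay":0,"az":0},
    {"claw":-1,"x":0,"y":0,"z":0,"ax":0,"ay":0,"az":0},
    {"claw":-1,"x":0,"y":0,"z":0,"ax":0,"ay":0,"az":0},
    {"claw":-1,"x":0,"y":0,"z":0,"ax":0,"ay":0,"az":0},
  ],
)

```text
time: 19.0
position: [0.507, -0.2835, 0.2419]
eef_rot: [0.0, 0.997, 0.082, -0.0]
force: [1.0, -0.7, -1.1]
opening: 0.0152
grip_force: 58.8
```

Run:
```python
from h import *
np.set_printoptions(linewidth=250)
p,R,fa=pose(); c=cam('wrist'); f=c['frame'];g=cv2.cvtColor(f,cv2.COLOR_RGB2GRAY)
print('axis at bottom/lid',proj(c,p-[0,0,.149]),proj(c,p-[0,0,p[2]-.09]))
print(g[174:202:2,234:280:2])
```

```text
t 19.0 p [ 0.507  -0.2835  0.2419] fa 99.44 zax [-0. -0. -1.] F [ 0.99 -0.74 -1.1 ] op 0.0152 grip 58.8 q [-0.7   0.36  1.55 -0.    1.23  0.7 ]
axis at bottom/lid [256.03241397 204.5015572 ] [256.03559968 203.39540592]
[[ 99 100 100 101  99  99  99  99  98  98 101 100  99  99  98 100  98 100  99 101 100  99 100]
 [100 100 100  98  98  99  99  98  98  99  98  99 100  99 100  99  98 100 100 101  99  98  99]
 [101 100  99  99  99  98  98  96  97  98 100 100  98  99  98  98 100  98  99  99 101 100 100]
 [102 103 101 101  91  86  85  84  84  82  85  87  87  87  87  87  86  83  83  81  98 104 102]
 [102 103 102  99  91  86  74  70  66  68  66  67  67  65  65  63  63  66  79  78  96 101 105]
 [101 102 103  99  92  85  57  40  44  48  48  46  44  45  45  46  43  44  76  82  95 103 102]
 [101 101 102 101  93  82  71  93 104 106 106 107 104 104 104 105 104  72  77  83  97 103 101]
 [101 102 103 100  91  80  91 120 126 126 126 127 127 126 125 128 129  93  79  86  94 102 101]
 [100 101 102 101  84  71 100 124 126 128 128 126 128 127 128 129 128 100  79  85  97 100 101]
 [101 102  99  97  79  71 104 126 126 127 127 128 128 127 128 129 129 113  84  85  97 102 101]
 [100 100  93  86  70  74 109 126 126 127 127 127 127 128 127 129 130 122  87  86  98 101 101]
 [100  99  84  72  69  79 115 126 127 128 128 128 127 128 128 129 131 123  92  81  96 100 101]
 [100  97  83  70  68  84 117 127 129 127 127 128 129 127 128 129 129 127  97  82  97 101 100]
 [ 95  82  74  69  67  91 120 125 126 125 129 129 128 127 126 127 128 127 102  86  97 101 100]]
```

The bar's lower end is centred over the slot to within half a pixel. I'll lower it gently and watch the force.

Call:
send_rows(
  commands=[
    {"claw":-1,"x":0.0005,"y":-0.0015,"z":-0.02,"ax":0,"ay":0,"az":0},
    {"claw":-1,"x":0,"y":0,"z":-0.02,"ax":0,"ay":0,"az":0},
    {"claw":-1,"x":0,"y":0,"z":-0.02,"ax":0,"ay":0,"az":0},
    {"claw":-1,"x":0,"y":0,"z":0,"ax":0,"ay":0,"az":0},
    {"claw":-1,"x":0,"y":0,"z":0,"ax":0,"ay":0,"az":0},
  ],
)

```text
time: 19.55
position: [0.507, -0.2837, 0.2296]
eef_rot: [-0.0, 0.997, 0.082, -0.0]
force: [0.4, -1.1, -1.1]
opening: 0.0151
grip_force: 58.8
```

Bottom edge is about 10 mm below the lid with no contact force, so I'll continue.

Call:
send_rows(
  commands=[
    {"claw":-1,"x":0,"y":0,"z":-0.025,"ax":0,"ay":0,"az":0},
    {"claw":-1,"x":0,"y":0,"z":-0.025,"ax":0,"ay":0,"az":0},
    {"claw":-1,"x":0,"y":0,"z":-0.025,"ax":0,"ay":0,"az":0},
    {"claw":-1,"x":0,"y":0,"z":-0.025,"ax":0,"ay":0,"az":0},
    {"claw":-1,"x":0,"y":0,"z":0,"ax":0,"ay":0,"az":0},
    {"claw":-1,"x":0,"y":0,"z":0,"ax":0,"ay":0,"az":0},
  ],
)

```text
time: 20.15
position: [0.507, -0.2837, 0.2097]
eef_rot: [-0.0, 0.997, 0.082, -0.0]
force: [0.5, 0.1, 0.2]
opening: 0.0149
grip_force: 58.8
```

Call:
send_rows(
  commands=[
    {"claw":-1,"x":0,"y":0,"z":-0.025,"ax":0,"ay":0,"az":0},
    {"claw":-1,"x":0,"y":0,"z":-0.025,"ax":0,"ay":0,"az":0},
    {"claw":-1,"x":0,"y":0,"z":-0.025,"ax":0,"ay":0,"az":0},
    {"claw":-1,"x":0,"y":0,"z":-0.025,"ax":0,"ay":0,"az":0},
    {"claw":-1,"x":0,"y":0,"z":-0.025,"ax":0,"ay":0,"az":0},
    {"claw":-1,"x":0,"y":0,"z":0,"ax":0,"ay":0,"az":0},
    {"claw":-1,"x":0,"y":0,"z":0,"ax":0,"ay":0,"az":0},
    {"claw":-1,"x":0,"y":0,"z":0,"ax":0,"ay":0,"az":0},
  ],
)

```text
time: 20.95
position: [0.5072, -0.2839, 0.1851]
eef_rot: [0.0, 0.997, 0.082, 0.0]
force: [0.6, 0.2, 0.0]
opening: 0.0153
grip_force: 58.8
```

Run:
```python
from h import *
np.set_printoptions(linewidth=250)
p,R,fa=pose(); c=cam('wrist'); f=c['frame'];g=cv2.cvtColor(f,cv2.COLOR_RGB2GRAY)
print('axis front at lid',proj(c,p+R@np.array([.0147,0,p[2]-.09])))
print('col',g[180:262:1,257]); print(g[180:230:3,230:284:3])
# tray cells via top
t=cam('top');gt=t['frame'].max(2)
for h in [(.4412,.2806),(.4529,.3395)]:
    u=proj(t,[*h,.063]).round().astype(int);print(u,gt[u[1]-6:u[1]+7:2,u[0]-6:u[0]+7:2].tolist())
```

```text
t 20.95 p [ 0.5072 -0.2839  0.1851] fa 99.45 zax [ 3.e-04 -3.e-04 -1.e+00] F [0.62 0.16 0.03] op 0.0153 grip 58.8 q [-0.7   0.42  1.62 -0.    1.11  0.7 ]
axis front at lid [255.90551454 207.36588128]
col [ 89  91  90  90  92  90  89  91  91  90  90  89  92  91  90  92  90  90  92  89  87  83  82  84  98 106  94  74  86 111 118 120 119 118 119 119 120 120 119 120 119 120 119 120 120 120 119 120 118 119 118 120 117 120 119 120 120 118 118 119 118 118
 120 118 119 119 118 122 134 149 157 153 137 128 125 126 126 126 125 126 126 127]
[[ 89  90  91  91  88  89  90  90  90  89  90  90  91  91  91  90  90  92]
 [ 91  90  89  91  91  90  90  90  89  90  91  91  88  90  90  90  90  89]
 [ 90  89  91  92  90  90  90  90  91  89  90  92  89  90  92  89  91  89]
 [ 90  89  90  91  91  91  90  89  91  90  91  90  89  90  90  90  90  89]
 [ 91  89  90  91  89  90  90  91  90  92  90  91  89  89  90  91  89  90]
 [ 90  89  91  88  90  92  90  90  91  92  89  91  90  90  90  90  91  91]
 [ 88  90  88  91  89  88  91  90  91  92  89  91  91  89  88  90  92  89]
 [ 91  93  86  81  82  80  79  79  81  8
[... 530 characters left out ...]
 118 119 120 111  69  86  92]
 [ 67  66  63  66 110 118 115 115 118 120 118 118 118 119 115  70  86  91]
 [ 65  65  63  71 112 118 116 116 119 118 119 117 118 118 117  74  85  89]]
[152 225] [[248, 248, 248, 210, 173, 226, 240], [248, 248, 144, 110, 61, 24, 19], [248, 230, 139, 137, 138, 143, 66], [248, 204, 138, 141, 141, 127, 63], [248, 167, 139, 143, 146, 90, 69], [248, 214, 157, 132, 152, 75, 64], [248, 248, 243, 239, 218, 179, 140]]
[131 220] [[141, 248, 248, 248, 157, 228, 243], [213, 229, 132, 151, 77, 28, 22], [238, 192, 135, 136, 140, 111, 60], [245, 162, 134, 135, 141, 81, 70], [243, 143, 136, 139, 143, 68, 70], [248, 219, 170, 124, 140, 47, 67], [248, 248, 243, 231, 194, 162, 95]]
```

The dark line is at row 207, and the lid level projects to row 207.4. The force is near zero, the grip is holding, and both cells' caps show in the tray, so I'm handing in.

```bash
python3 -c "
from station import r
print(r.job_done())"
```

```text
the job is handed in; nothing more can be done
None
```

The job is handed in: both loose cells stand released in the tray's empty pockets, and the gripper holds the bar in the photometer slot with its middle line level with the lid, about 30 mm clear of the floor (about 21 s of the 64 s used).

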